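Three clicks of the ball dispenser into the mug

TASK

Two identical ball dispensers stand on the bench. Use the one that has the dark tin mug (with a handle) under its outlet, not the one over the rusty tin: turn its paddle knob exactly three clicks clockwise (seen from above), so that three steel balls drop into the mug and the fourth stays in the wheel. Leave the mug standing in its place and do not turn the other dispenser.

Things in the scene. Friction and masses are not known exactly. Their poses are not given: they have to be found in the camera images.
- knob_m (a point): Centre of the paddle knob of the dispenser over the mug, on its upright axis, 171 mm above the bench: a black bar 56 mm long (point x axis), 13 mm thick (y), 34 mm high, to be gripped across its thickness from above. Turns with the knob. A toothed disc of 33 mm radius under it has its top 26 mm below this point, the 132 mm square housing its rim 35 mm below. The dispenser is fixed.
- wheel_m (a joint): Turn of that knob and its wheel, rad; 0 at the start, grows clockwise seen from above. 15 ball pockets; a spring detent clicks every 24 degrees (0.419 rad), so three clicks are 72 degrees (1.257 rad). Takes about 0.1 N m over each crest (half-way), then pulls on into the next notch and stays there when released. A stop prevents turning anticlockwise from the start.
- mug_mouth (a point): Centre of the mouth of the loose, open, dark tin mug (78 mm wide, 80 mm high, with an ear) under that dispenser's outlet, 88 mm above the bench; z axis up.
- ball_m1_center (a point): Centre of the first steel ball, 14 mm in diameter, in the wheel's pocket next to the outlet, 128 mm above the bench. At each click the next ball comes over the outlet and drops straight down into the mug.
- ball_m2_center (a point): Centre of the second ball (same size), in the next pocket; drops on the second click.
- ball_m3_center (a point): Centre of the third ball; drops on the third click.
- ball_m4_center (a point): Centre of the fourth ball; it must stay in the wheel (it would drop about half-way into a fourth click). A fifth lies behind it.
- wheel_t (a joint): Turn of the other dispenser's knob (the one over the round rusty tin), rad; 0 at the start. The dispensers stand side by side 0.24 to 0.48 m apart and either may be at the left.
Not all that is in view belongs to the job. What is shaped like the part that bears mug_mouth but red is not meant.

How it is judged:
By the outcome, as a careful person would: the job done as asked, in the order asked, and still so for the second after the job is handed in, with the robot touching nothing.
It also fails if it takes over 32 s, if anything falls off the work surface, if the arm or the gripper's body presses on something with over 40 N, if the wrist force passes 120 N, or if a joint passes its speed limit or range.

ROBOT

A 6-joint arm with a two-finger parallel gripper is mounted at the origin on a cart in front of the work surface, level with it; the furniture and walls round the work are solid. World frame = base frame: x ahead of the robot, y to its left, z up, the work surface at z = 0. Lengths are in mm, angles in rad, forces in N, time in s.
With the tool pointing down it reaches from about 325 to 750 mm from the base axis. Payload 7.6 kg.
Tool frame: the origin (TCP) lies midway between the tips of the shut fingers; the grasp point (between the pads) lies 19 mm behind it; z points along the fingers, y is the direction in which the jaws open and shut (so a half turn about z gives the same grasp; the last joint's range is limited). The gripper opens to 85 mm and grips with 20 to 120 N. Pads are 22 mm wide; open, the fingers measure 114 mm over their backs; the gripper's body (76 mm by 85 mm) begins 54 mm behind the grasp point. The pads swing forward as they close: fully open they stand 13 mm farther back than shut.
Start: joints at [-1.311, 0.052, 1.401, -0, 1.689, -0.07], TCP at [170.048, -496.719, 231.323] pointing down, gripper open.
Joint ranges: [-2.9, 2.9], [-0.91, 2.17], [0.12, 2.37], [-1.06, 4.2], [0.26, 2.73], [-2.93, 2.93]. Speed limits (rad/s): [2.57, 2.57, 3.01, 3.14, 3.14, 3.14].

INTERFACE

Orientations are given as a 3x3 rotation matrix whose columns are the frame's x, y, z axes.
In Python, from cell import r gives the robot as it stands.
- The arm moves only by the tool carry_out, never from a script. Its arguments are lists of equal length, an entry for each row: "offset": the shift along the tool's x, y, z in m, a list of three; "twist": the turn, a rotation vector about the tool's x, y, z in units of 5 degrees (1.0 is 5 degrees), a list of three. In form: {"offset": [[dx, dy, dz], ...], "twist": [[ax, ay, az], ...]}. A call has exactly 10 rows; each row shifts and turns the pose as measured when the row begins, along the tool's axes as they then stand; what a row does not reach is not made up. A row lasts 1/12 s, in which the tool goes at most 41.7 mm and 7.16 degrees, less where a joint would pass 70% of its speed; a pose out of reach is approached as far as the arm can. A call with a gripper value outside its range is refused whole. "jaw" is the gripper command: -1 is fully open, 1 is shut, values between are in proportion, set as the call begins (left out, the last holds). The fingers move at their own pace and stop on an object; "grip_force" is the grip in N (left out, the last holds). Time passes only in rows, so rows that do not move let the fingers close, or fill a call up. It gives the time, the measured TCP pose, the force and the opening at its end, in the units of the state.
- r.get_state(): the state, without advancing time (a new reading comes with each control period).
- r.read_camera(name): name is "scene" or "top" or "wrist"; returns a dict with "pixels" (480x640x3 uint8, red, green, blue), "z_map" (480x640 float32, mm along the optical axis (not along the pixel's ray), 0 where there is no reading), "fx", "fy", "cx", "cy" (pixels), "camera_from_world" (4x4, takes a point from world to camera coordinates). Camera axes: x right, y down, z forward; pixel columns grow to the right and rows downward; lengths in mm; the calibration is good to about 2 mm. A picture is of the moment at which its call begins.
- r.finish_job(): hands the job in, once; it reports no verdict.
The state is a dict: "t": time; "joint_pos": joint angles; "joint_vel": joint speeds; "effort": joint torques, N m; "eef_pos": TCP position; "orientation": TCP orientation; "contact_force": force on the tool from outside, world axes, zero at the start; "wrist_torque": the same for the moment, N m; "finger_gap": finger opening in mm.
Only numpy, scipy, OpenCV 4.12 (cv2) and the standard library are available. Lean on these libraries where they do the work, as an engineer would, in place of code of your own. Each camera call takes 0.05 s, during which the arm holds its last target.

## Working session

There is one attempt and no reset: what is moved stays moved. The work goes in short steps, Python scripts to look and compute and a tool call to move; the robot and the scene stay as the last step left them, time stands still between calls to the robot, and variables do not carry over. Pictures are saved under pics/ and viewed, and the job is handed in when it is done.

Besides the shell and the picture viewer there is one more tool, called after "Emit:" by a JSON object that holds its "fn" and its "kwargs", one argument or row to a line. carry_out: Moves the arm, as the interface text tells. Its arguments: {"type":"object","properties":{"offset":{"type":"array","items":{"type":"array","items":{"type":"number"}}},"twist":{"type":"array","items":{"type":"array","items":{"type":"number"}}},"jaw":{"type":"number"},"grip_force":{"type":"number"}},"required":["offset","twist"]}

```bash
mkdir -p pics; ls; cat > h.py <<'E'
import numpy as np, cv2
from cell import r
def cam(n,fn=None):
    c=r.read_camera(n)
    if fn: cv2.imwrite('pics/'+fn,cv2.cvtColor(c['pixels'],cv2.COLOR_RGB2BGR))
    np.savez('/tmp/'+n+'.npz',**{k:c[k] for k in c})
    return c
def world(c):
    z=c['z_map'].astype(float); v,u=np.mgrid[0:480,0:640]
    P=np.stack([(u-c['cx'])/c['fx']*z,(v-c['cy'])/c['fy']*z,z,np.ones_like(z)],-1)
    W=P@np.linalg.inv(c['camera_from_world']).T
    W=W[...,:3]; W[z==0]=np.nan
    return W
def load(n): return {k:v for k,v in np.load('/tmp/'+n+'.npz').items()}
E
python3 - <<'E'
from h import *
for n in('scene','top','wrist'):
    cam(n,n+'0.png')
s=r.get_state(); print(s)
E
```

```text
pics
{'t': 0.15, 'joint_pos': array([-1.31127115e+00,  5.26993068e-02,  1.40148708e+00,  2.83132948e-05,
        1.68861121e+00, -7.02997867e-02]), 'joint_vel': array([ 0.0007457 , -0.00119626, -0.00094829, -0.00068277,  0.00132861,
        0.00150442]), 'effort': array([ 8.12122653e-04, -3.81951785e+01, -3.60423625e+01, -1.11618697e-04,
        4.60191979e-03,  9.58854969e-07]), 'eef_pos': array([ 170.00622805, -496.47081983,  230.66435205]), 'orientation': array([[ 9.46097990e-01,  3.23880399e-01, -2.82037852e-04],
       [ 3.23880502e-01, -9.46097271e-01,  1.17180276e-03],
       [ 1.12688704e-04, -1.19998680e-03, -9.99999274e-01]]), 'contact_force': array([-0.45723288, -0.27523158,  0.00760721]), 'wrist_torque': array([-0.03101761, -0.01300358,  0.03927128]), 'finger_gap': 85.23806263632933}
```

View pics/scene0.png

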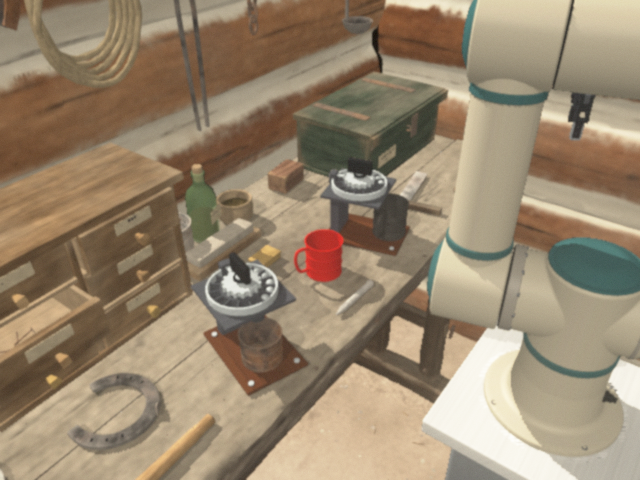

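View pics/top0.png

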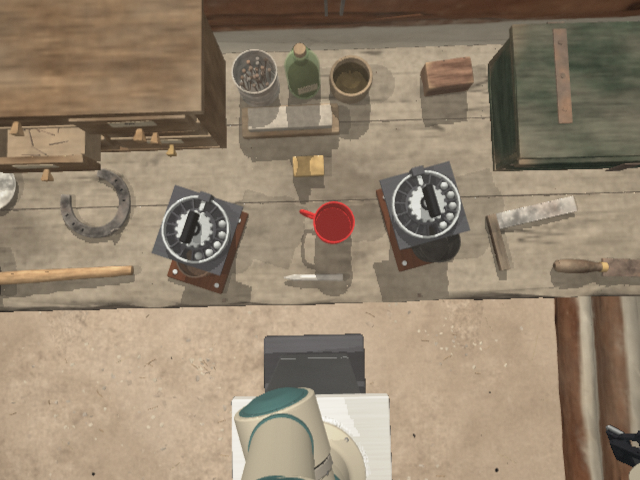

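View pics/wrist0.png

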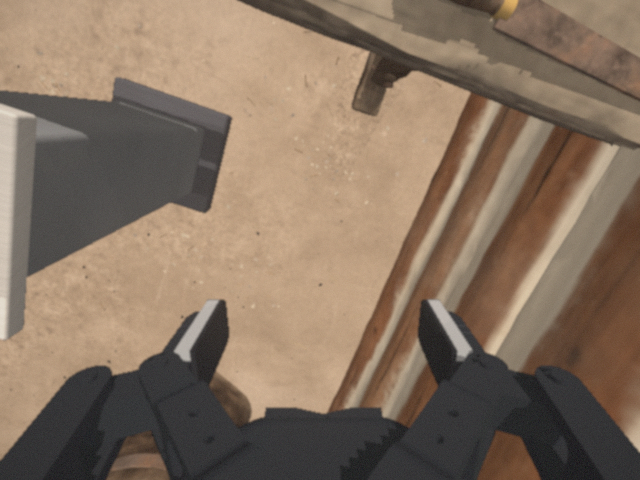

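Candidates: in the scene view, the dispenser at (238,285) stands over a rusty tin at (262,345). The one at (358,185) stands over a dark mug at (392,217). The red mug at (323,255) is a decoy. In the top view these are (197,230) and (427,203), so the right one fits. I'll confirm in a crop and measure.

```bash
python3 - <<'E'
from h import *
s=load('scene');t=load('top')
a=cv2.resize(s['pixels'][140:270,290:450],(640,520),interpolation=cv2.INTER_CUBIC)
cv2.imwrite('pics/crop_s.png',a[...,::-1])
b=cv2.resize(t['pixels'][150:280,370:490],(720,780)[:2],interpolation=cv2.INTER_CUBIC)
b=cv2.resize(b,(540,585));cv2.imwrite('pics/crop_t.png',b[...,::-1])
W=world(t)
g=t['pixels'].max(-1)
for (u0,u1,v0,v1) in ((395,465,160,245),(160,235,190,270)):
    S=W[v0:v1,u0:u1]; G=g[v0:v1,u0:u1]
    m=(S[...,2]>176)
    P=S[m]; print(len(P),P[:,2].min(),np.median(P[:,2]),P[:,2].max())
    v,u=np.nonzero(m)
    print('px',u.mean()+u0,v.mean()+v0)
    r_=cv2.minAreaRect(P[:,:2].astype(np.float32)); print(r_)
    c=P[:,:2].mean(0);e,V=np.linalg.eigh(np.cov(P[:,:2].T)); print(c,np.sqrt(e),V[:,1],np.degrees(np.arctan2(V[1,1],V[0,1])))
    m=(S[...,2]>128)&(S[...,2]<142); P=S[m]; print('housing',len(P),cv2.minAreaRect(P[:,:2].astype(np.float32)))
E
```

```text
288 176.04037336883584 187.33506735359703 191.3086285558212
px 432.22569444444446 199.74305555555554
((520.0499267578125, -221.13217163085938), (55.44208526611328, 13.963264465332031), 13.911906242370605)
[ 519.186362   -219.65906086] [ 3.83748433 15.70770279] [-0.9709337  -0.23934859] -166.15190336386968
housing 1482 ((520.17138671875, -223.04562377929688), (117.35113525390625, 121.2071762084961), 85.72361755371094)
291 176.0002634401958 187.0358804401833 191.3809917088846
px 188.0996563573883 226.27491408934708
((486.4357604980469, 193.00228881835938), (13.551204681396484, 55.42906951904297), 70.89896392822266)
[486.1854211  192.00606255] [ 3.85559833 15.75414512] [-0.94438413  0.32884437] 160.8013516660033
housing 1515 ((487.09393310546875, 192.95297241210938), (120.70128631591797, 120.83674621582031), 89.99707794189453)
```

View pics/crop_s.png

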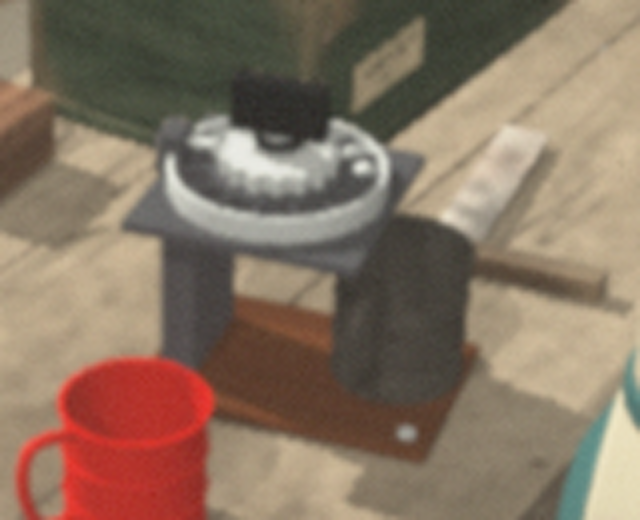

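View pics/crop_t.png

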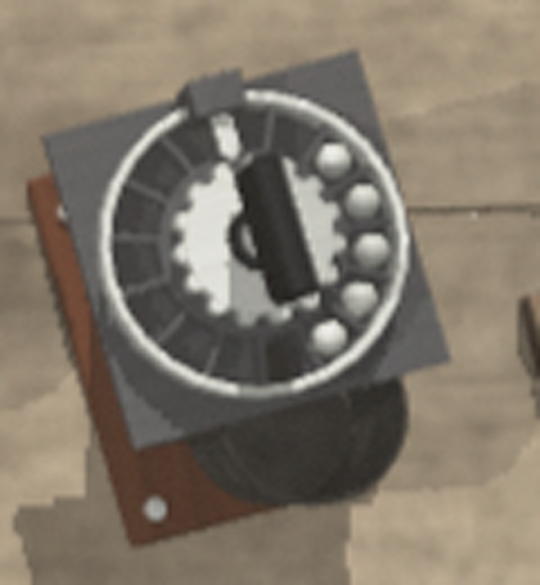

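The crop shows the dark mug (right of centre) under the right dispenser's housing, and the knob bar with the first ball at its lower right. Knob m measures about (520, -221), bar yaw 13.9°, 55×14 mm, top at 188, which matches the given sizes. I'll check obstacle heights, then move.

```bash
python3 - <<'E'
from h import *
W=world(load('top'))
m=(W[...,0]>250)&(W[...,0]<700)&(W[...,1]<-100)&(W[...,1]>-600)
for zmin in(100,150,195):
    P=W[m&(W[...,2]>zmin)];
    H,_,_=np.histogram2d(P[:,0],P[:,1],bins=[np.arange(250,701,50),np.arange(-600,-99,50)]);print(zmin);print(H.astype(int))
E
```

```text
100
[[  0   0   0   0   0   0   0   0   0   0]
 [  0   0   0   0   0   0   0   0   0   0]
 [  0   0   0   0   0   0   0   0   0   0]
 [  0   0   0   0   0   0   0   3  60   0]
 [  0   0   0   0   0   0 487 738 576   0]
 [  0   0   0   0   0   0 506 751 797  13]
 [424 396 393 400 203   0 337 554 430  45]
 [625 813 824 812 565   0   0   0   0   0]
 [686 812 795 819 567   0   0   0   0   0]]
150
[[  0   0   0   0   0   0   0   0   0   0]
 [  0   0   0   0   0   0   0   0   0   0]
 [  0   0   0   0   0   0   0   0   0   0]
 [  0   0   0   0   0   0   0   0   0   0]
 [  0   0   0   0   0   0   0  55   0   0]
 [  0   0   0   0   0   0   0 375   0   0]
 [282 348 341 355 165   0   0   5   0   0]
 [625 813 824 812 420   0   0   0   0   0]
 [686 812 795 819 424   0   0   0   0   0]]
195
[[0 0 0 0 0 0 0 0 0 0]
 [0 0 0 0 0 0 0 0 0 0]
 [0 0 0 0 0 0 0 0 0 0]
 [0 0 0 0 0 0 0 0 0 0]
 [0 0 0 0 0 0 0 0 0 0]
 [0 0 0 0 0 0 0 0 0 0]
 [0 0 0 0 0 0 0 0 0 0]
 [0 0 0 0 0 0 0 0 0 0]
 [0 0 0 0 0 0 0 0 0 0]]
```

Emit:
{"fn": "carry_out", "kwargs": {
  "offset": [
    [0.036,-0.0125,0],
    [0.036,-0.0125,0],
    [0.036,-0.0125,0],
    [0.036,-0.0125,0],
    [0.036,-0.0125,0],
    [0.036,-0.0125,0],
    [0.036,-0.0125,0],
    [0.036,-0.0125,0],
    [0.03,-0.01,0],
    [0,0,0]
  ],
  "twist": [
    [0,0,0.1],
    [0,0,0.1],
    [0,0,0.1],
    [0,0,0.1],
    [0,0,0.1],
    [0,0,0.1],
    [0,0,0.1],
    [0,0,0.1],
    [0,0,0.1],
    [0,0,0]
  ],
  "jaw": -1,
  "grip_force": 50
}}

```text
t: 0.98
eef_pos: [451.6, -290.3, 226.5]
orientation: [[0.972, 0.237, -0.004], [0.237, -0.971, 0.006], [-0.002, -0.007, -1.0]]
contact_force: [-0.8, 0.2, -0.1]
finger_gap: 85.4
```

Emit:
{"fn": "carry_out", "kwargs": {
  "offset": [
    [0.021,-0.013,-0.002],
    [0.021,-0.013,-0.002],
    [0.021,-0.013,0],
    [0.02,-0.012,0],
    [0,0,0],
    [0,0,0],
    [0,0,0],
    [0,0,0],
    [0,0,0],
    [0,0,0]
  ],
  "twist": [
    [-0.08,0.03,0],
    [0,0,0],
    [0,0,0],
    [0,0,0],
    [0,0,0],
    [0,0,0],
    [0,0,0],
    [0,0,0],
    [0,0,0],
    [0,0,0]
  ]
}}

```text
t: 1.82
eef_pos: [520.6, -219.2, 227.1]
orientation: [[0.972, 0.237, -0.006], [0.237, -0.972, 0.001], [-0.006, -0.003, -1.0]]
contact_force: [-0.8, 0.1, -0.2]
finger_gap: 85.3
```

```bash
python3 - <<'E'
from h import *
c=cam('wrist','w1.png'); s=r.get_state(); print(s['eef_pos'],s['orientation'],s['joint_pos'])
W=world(c); m=(W[...,2]>176)&(W[...,2]<195)&(np.hypot(W[...,0]-520,W[...,1]+221)<45)
P=W[m];v,u=np.nonzero(m);print(len(P),u.mean(),v.mean(),cv2.minAreaRect(P[:,:2].astype(np.float32)))
E
```

```text
[ 520.63827777 -219.29480234  227.16575924] [[ 0.97153456  0.23681377 -0.00631124]
 [ 0.23682596 -0.97155129  0.00124907]
 [-0.0058359  -0.00270818 -0.9999793 ]] [-0.4631679   0.1713388   1.28052557 -0.00171571  1.69593252  0.86832575]
1858 323.68837459634017 262.6566200215285 ((521.7327880859375, -220.5568084716797), (55.44174575805664, 12.937261581420898), 14.16771125793457)
```

View pics/w1.png

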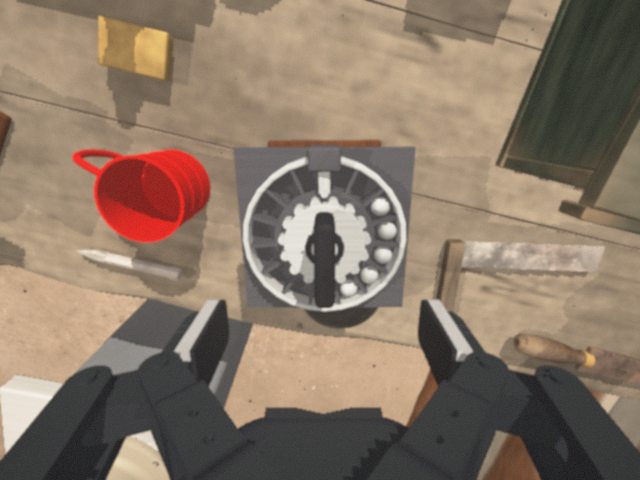

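The wrist view shows the bar at (324,262), aligned with the tool x axis. It measures (521.7, -220.6), yaw 14.2°, which agrees with the top view within 2 mm. I'll descend over it.

Emit:
{"fn": "carry_out", "kwargs": {
  "offset": [
    [0,0.0008,0.008],
    [0,0.0008,0.01],
    [0,0,0.01],
    [0,0,0.01],
    [0,0,0.01],
    [0,0,0.01],
    [0,0,0.009],
    [0,0,0.004],
    [0,0,0],
    [0,0,0]
  ],
  "twist": [
    [-0.03,0.06,0],
    [0,0,0],
    [0,0,0],
    [0,0,0],
    [0,0,0],
    [0,0,0],
    [0,0,0],
    [0,0,0],
    [0,0,0],
    [0,0,0]
  ]
}}

```text
t: 2.7
eef_pos: [519.0, -221.4, 145.6]
orientation: [[0.972, 0.235, -0.004], [0.235, -0.972, 0.002], [-0.004, -0.003, -1.0]]
contact_force: [-0.2, -0.3, -0.1]
finger_gap: 85.4
```

Emit:
{"fn": "carry_out", "kwargs": {
  "offset": [
    [0.001,0,-0.005],
    [0.001,0,-0.005],
    [0,0,0],
    [0,0,0],
    [0,0,0],
    [0,0,0],
    [0,0,0],
    [0,0,0],
    [0,0,0],
    [0,0,0]
  ],
  "twist": [
    [0,0.04,0],
    [0,0,0],
    [0,0,0],
    [0,0,0],
    [0,0,0],
    [0,0,0],
    [0,0,0],
    [0,0,0],
    [0,0,0],
    [0,0,0]
  ]
}}

```text
t: 3.53
eef_pos: [522.6, -221.5, 160.2]
orientation: [[0.972, 0.235, 0.005], [0.235, -0.972, 0.0], [0.005, 0.001, -1.0]]
contact_force: [-0.3, 0.4, -0.7]
finger_gap: 85.5
```

Emit:
{"fn": "carry_out", "kwargs": {
  "offset": [
    [-0.001,0,0.004],
    [0,0,0],
    [0,0,0],
    [0,0,0],
    [0,0,0],
    [0,0,0],
    [0,0,0],
    [0,0,0],
    [0,0,0],
    [0,0,0]
  ],
  "twist": [
    [0,-0.03,0],
    [0,0,0],
    [0,0,0],
    [0,0,0],
    [0,0,0],
    [0,0,0],
    [0,0,0],
    [0,0,0],
    [0,0,0],
    [0,0,0]
  ]
}}

```text
t: 4.37
eef_pos: [521.3, -221.7, 155.2]
orientation: [[0.972, 0.235, 0.001], [0.235, -0.972, -0.0], [0.001, 0.001, -1.0]]
contact_force: [-0.5, 0.6, -0.4]
finger_gap: 85.2
```

Emit:
{"fn": "carry_out", "kwargs": {
  "offset": [
    [0,-0.0005,0],
    [0,0,0],
    [0,0,0],
    [0,0,0],
    [0,0,0],
    [0,0,0],
    [0,0,0],
    [0,0,0],
    [0,0,0],
    [0,0,0]
  ],
  "twist": [
    [0,0,-0.08],
    [0,0,0],
    [0,0,0],
    [0,0,0],
    [0,0,0],
    [0,0,0],
    [0,0,0],
    [0,0,0],
    [0,0,0],
    [0,0,0]
  ],
  "jaw": 1,
  "grip_force": 50
}}

```text
t: 5.2
eef_pos: [520.9, -219.8, 155.6]
orientation: [[0.97, 0.244, 0.0], [0.244, -0.97, 0.002], [0.001, -0.002, -1.0]]
contact_force: [-0.8, 1.6, 0.8]
finger_gap: 12.4
```

Emit:
{"fn": "carry_out", "kwargs": {
  "offset": [
    [0,0,0],
    [0,0,0],
    [0,0,0],
    [0,0,0],
    [0,0,0],
    [0,0,0],
    [0,0,0],
    [0,0,0],
    [0,0,0],
    [0,0,0]
  ],
  "twist": [
    [0,0,0.4],
    [0,0,0.5],
    [0,0,0.5],
    [0,0,0.5],
    [0,0,0.5],
    [0,0,0.5],
    [0,0,0.5],
    [0,0,0.5],
    [0,0,0],
    [0,0,0]
  ]
}}

```text
t: 6.03
eef_pos: [520.9, -220.2, 155.5]
orientation: [[0.994, -0.109, 0.0], [-0.109, -0.994, 0.001], [0.0, -0.001, -1.0]]
contact_force: [-1.9, 1.7, -0.0]
finger_gap: 12.0
```

```bash
python3 - <<'E'
from h import *
s=r.get_state();O=s['orientation'];print(s['t'],s['eef_pos'],np.degrees(np.arctan2(O[1,0],O[0,0])),s['joint_pos'],s['contact_force'],s['wrist_torque'])
t=cam('top')
b=cv2.resize(t['pixels'][150:280,370:490],(540,585),interpolation=cv2.INTER_CUBIC);cv2.imwrite('pics/t2.png',b[...,::-1])
E
```

```text
6.0333 [ 520.90871031 -220.23078631  155.53017856] -6.266011711640168 [-4.65950348e-01  2.01104677e-01  1.39000725e+00  1.34395221e-03
  1.55085821e+00  1.21418139e+00] [-1.87224535  1.72142172 -0.03870448] [-0.02638811  0.0395322  -0.07910514]
```

View pics/t2.png

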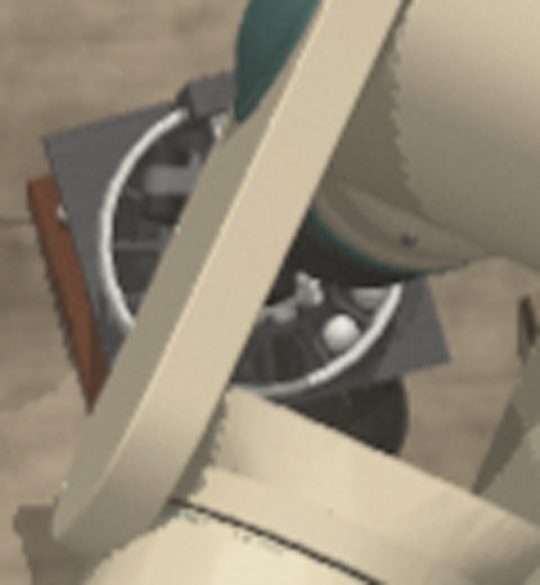

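Turned 20.4°; the picture (partly hidden by the arm) shows one ball at about (340,332), still near the outlet. Continuing.

Emit:
{"fn": "carry_out", "kwargs": {
  "offset": [
    [0,0,0],
    [0,0,0],
    [0,0,0],
    [0,0,0],
    [0,0,0],
    [0,0,0],
    [0,0,0],
    [0,0,0],
    [0,0,0],
    [0,0,0]
  ],
  "twist": [
    [0,0,0.6],
    [0,0,0.6],
    [0,0,0.6],
    [0,0,0.6],
    [0,0,0.6],
    [0,0,0.6],
    [0,0,0.6],
    [0,0,0.6],
    [0,0,0],
    [0,0,0]
  ]
}}

```text
t: 6.92
eef_pos: [520.7, -220.7, 155.5]
orientation: [[0.861, -0.508, -0.0], [-0.508, -0.861, 0.0], [-0.0, 0.0, -1.0]]
contact_force: [-0.9, 1.2, 0.5]
finger_gap: 12.1
```

```bash
python3 - <<'E'
from h import *
s=r.get_state();O=s['orientation'];print(s['t'],s['eef_pos'],np.degrees(np.arctan2(O[1,0],O[0,0])),s['wrist_torque'],s['finger_gap'])
E
```

```text
6.9167 [ 520.7049751  -220.74832692  155.52276189] -30.558766211881576 [-0.05215439  0.12046882 -0.08333513] 12.091286495406868
```

Emit:
{"fn": "carry_out", "kwargs": {
  "offset": [
    [0,0,0],
    [0,0,0],
    [0,0,0],
    [0,0,0],
    [0,0,0],
    [0,0,0],
    [0,0,0],
    [0,0,0],
    [0,0,0],
    [0,0,0]
  ],
  "twist": [
    [0,0,0.66],
    [0,0,0.66],
    [0,0,0.66],
    [0,0,0.66],
    [0,0,0.66],
    [0,0,0.66],
    [0,0,0.66],
    [0,0,0.66],
    [0,0,0],
    [0,0,0]
  ]
}}

```text
t: 7.75
eef_pos: [520.3, -221.2, 155.5]
orientation: [[0.548, -0.836, -0.002], [-0.836, -0.548, -0.0], [-0.001, 0.002, -1.0]]
contact_force: [-0.9, 1.2, -0.2]
finger_gap: 12.2
```

```bash
python3 - <<'E'
from h import *
s=r.get_state();O=s['orientation'];print(s['t'],s['eef_pos'],np.degrees(np.arctan2(O[1,0],O[0,0])),s['wrist_torque'],s['finger_gap'])
E
```

```text
7.75 [ 520.28329934 -221.16965574  155.54336315] -56.75538390526807 [ 0.05659667  0.06892163 -0.04377817] 12.234557310855417
```

Turned 70.9°, well inside the third notch. Release and lift.

Emit:
{"fn": "carry_out", "kwargs": {
  "offset": [
    [0,0,0],
    [0,0,0],
    [0,0,0],
    [0,0,0],
    [0,0,0],
    [0,0,0],
    [0,0,0],
    [0,0,0],
    [0,0,0],
    [0,0,0]
  ],
  "twist": [
    [0,0,0.2],
    [0,0,0],
    [0,0,0],
    [0,0,0],
    [0,0,0],
    [0,0,0],
    [0,0,0],
    [0,0,0],
    [0,0,0],
    [0,0,0]
  ],
  "jaw": -1
}}

```text
t: 8.58
eef_pos: [520.5, -221.5, 155.4]
orientation: [[0.539, -0.842, -0.001], [-0.842, -0.539, -0.001], [0.0, 0.001, -1.0]]
contact_force: [-0.2, 0.9, 0.2]
finger_gap: 85.2
```

Emit:
{"fn": "carry_out", "kwargs": {
  "offset": [
    [0,0,-0.006],
    [0,0,-0.012],
    [0,0,-0.012],
    [0,0,-0.012],
    [0,0,-0.012],
    [0,0,-0.012],
    [0,0,-0.012],
    [0,0,-0.01],
    [0,0,0],
    [0,0,0]
  ],
  "twist": [
    [0,0,0],
    [0,0,0],
    [0,0,0],
    [0,0,0],
    [0,0,0],
    [0,0,0],
    [0,0,0],
    [0,0,0],
    [0,0,0],
    [0,0,0]
  ]
}}

```text
t: 9.42
eef_pos: [521.3, -221.8, 258.6]
orientation: [[0.539, -0.842, 0.007], [-0.842, -0.539, -0.005], [0.008, -0.003, -1.0]]
contact_force: [-1.2, 0.3, -0.7]
finger_gap: 85.5
```

```bash
python3 - <<'E'
from h import *
c=cam('wrist','w3.png');s=r.get_state();print(s['t'],s['eef_pos'],s['contact_force'])
W=world(c); m=(W[...,2]>176)&(W[...,2]<195)&(np.hypot(W[...,0]-520,W[...,1]+221)<45)
P=W[m];print(len(P),cv2.minAreaRect(P[:,:2].astype(np.float32)))
E
```

```text
9.4667 [ 521.29182711 -221.75406064  258.65409246] [-0.25308422  0.14993059  1.08435113]
1394 ((521.4498901367188, -221.8047332763672), (12.536602973937988, 55.300559997558594), 32.45751190185547)
```

View pics/w3.png

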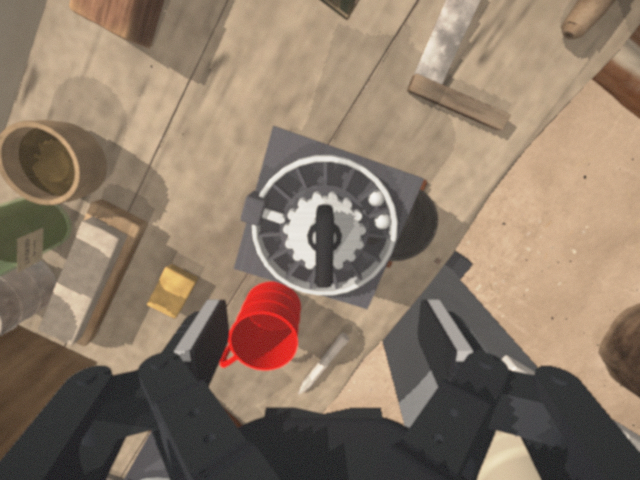

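The wrist view shows two balls (376,198) and (382,221) left in the wheel, so three have dropped. Bar yaw is now -57.5°, i.e. 71.6° turned ≈ three clicks. I'll check the mug and the other dispenser.

```bash
python3 - <<'E'
from h import *
old=load('scene'); s=cam('scene'); t=cam('top')
f=lambda p:cv2.resize(p[140:270,290:450],(400,325),interpolation=cv2.INTER_CUBIC)
g=lambda p:cv2.resize(p[240:380,190:310],(400,260+0))
cv2.imwrite('pics/s4.png',np.vstack([np.hstack([f(old['pixels']),f(s['pixels'])]),])[...,::-1])
W=world(t);S=W[190:270,160:235];P=S[S[...,2]>176];print(cv2.minAreaRect(P[:,:2].astype(np.float32)))
cv2.imwrite('pics/t4.png',t['pixels'][...,::-1])
print(r.get_state()['t'])
E
```

```text
((486.5399169921875, 193.4063262939453), (13.728164672851562, 55.38020324707031), 69.9694595336914)
9.5667
```

View pics/s4.png

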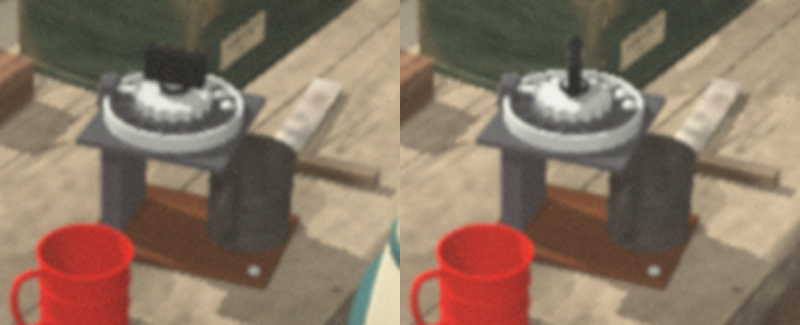

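View pics/t4.png

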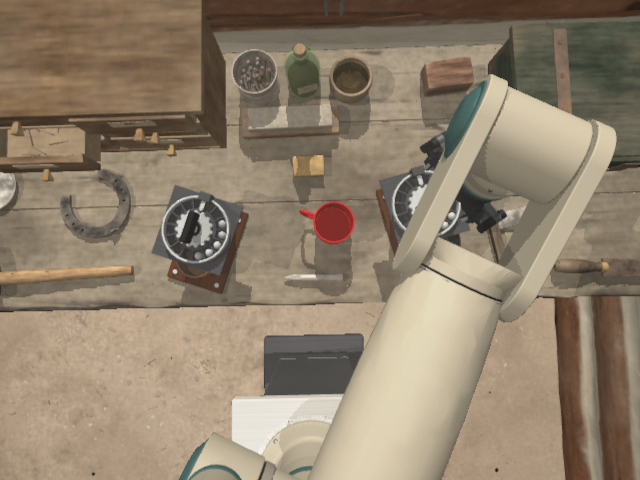

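The mug stands unmoved (before and after crops match), no stray balls are visible, and the other dispenser still holds all its balls with its bar unchanged. The gripper is clear.

```bash
python3 - <<'E'
from h import *
print(r.finish_job())
E
```

```text
the job is handed in; nothing more can be done
None
```

I gripped the paddle knob of the dispenser over the dark tin mug (the right-hand one) and turned it clockwise three clicks. I then released it, lifted clear and handed the job in at about 9.6 s.

- **Turn:** the knob bar measured 14° before and -57.5° after, which is about 71.6° of the nominal 72°.
- **Balls:** two of the five balls remain in the wheel, so three have dropped. I did not look inside the mug to see them. No stray balls were visible on the bench, though the arm hid part of the top view.
- **Mug and other dispenser:** the mug looks unmoved in the before and after crops. The other knob's bar measured within 1° of its start (70.9° to 70.0°, which I take as measurement noise), and its balls are all still there.

No check failed. One positioning move overshot during the descent, with the tool about 9 mm too low, and I corrected it before gripping. The contact force read about 1 N, so nothing was touched.

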